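Hang the spare handwheel in the throat of a twin J-hook

ROBOT

A 7-joint arm with a two-finger parallel gripper is mounted at the origin on the work surface. World frame = base frame: x ahead of the robot, y to its left, z up, the work surface at z = 0. Lengths are in m, angles in rad, forces in N, time in s.
With the tool pointing down it reaches from about 0.4 to 0.85 m from the base axis. Payload 10.4 kg.
Tool frame: the origin (TCP) lies at the very end of the fingers, on their centre line; the grasp point (between the pads) lies 19 mm behind it; z points along the fingers, y is the line along which they close (so a half turn about z gives the same grasp; the last joint's range is limited). The gripper opens to 87 mm and grips with 3 to 60 N. Pads are 19 mm wide; open, the fingers measure 117 mm over their backs; the gripper's body (75 mm by 190 mm) begins 51 mm behind the grasp point.
Start: joints at [-1.342, 0.332, -0.065, 1.46, 0.022, 1.35, -0.088], TCP at [0.156, 0.605, 0.188] pointing down, gripper open.
Joint ranges: [-2.6, 2.6], [-0.5, 2.12], [-1.47, 1.34], [0.16, 2.42], [-1.27, 4.41], [0.06, 2.06], [-2.6, 2.6]. Speed limits (rad/s): [2.22, 2.22, 2.79, 2.79, 3.14, 3.14, 3.14].

INTERFACE

Orientations are given as a unit quaternion [x, y, z, w].
In Python, from bench import * gives the robot as it stands.
- The arm moves only by the tool step_arm, never from a script. Its arguments are lists of equal length, an entry for each row: "delta_pos": the shift along the world's x, y, z in units of 25 mm (1.0 is 25 mm), a list of three; "turn": the turn about the world's z in units of 0.12 rad (1.0 is 0.12 rad). In form: {"delta_pos": [[tx, ty, tz], ...], "turn": [turn, ...]}. A call has 1 to 12 rows; each row shifts and turns the commanded pose from where the row before left it; what a row does not reach is not made up. A row lasts 1/10 s, in which the tool goes at most 50 mm and 8.59 degrees, less where a joint would pass 70% of its speed; a pose out of reach is approached as far as the arm can. A call with a number of a shift or a turn outside -1 to 1 is refused whole. A call with a gripper value outside its range is refused whole. "grip" is the closure, from 0 (fully open) to 1 (shut), set as the call begins (left out, the last holds). The fingers move at their own pace and stop on an object; "newtons" is the grip in N (left out, the last holds). Time passes only in rows, so rows that do not move let the fingers close. It gives the time, the measured TCP pose, the force, the opening and the grip force at its end, in the units of the state.
- read_state(): the state, without advancing time (a new reading comes with each control period).
- camera(name): name is "scene" or "top"; returns a dict with "image" (480x640x3 uint8, red, green, blue), "z_map" (480x640 float32, m along the optical axis (not along the pixel's ray), 0 where there is no reading), "mtx" (3x3 intrinsics, pixels), "view" (4x4, takes a point from world to camera coordinates). Camera axes: x right, y up, looking along -z (the intrinsics and any distortion apply to the point x, -y, -z); pixel columns grow to the right and rows downward; lengths in m; the calibration is good to about 2 mm. A picture is of the moment at which its call begins.
- close_job(): hands the job in; it is judged then, once.
The state is a dict: "time": time; "joint_positions": joint angles; "joint_vel": joint speeds; "joint_torque": joint torques, N m; "ee_pos": TCP position; "eef_rot": TCP orientation; "ft_force": force on the tool from outside, world axes, zero at the start; "torque": the same for the moment, N m; "width": finger opening in m; "grip_force": force on a finger pad.
Only numpy, scipy, OpenCV 4.12 (cv2) and the standard library are available. Lean on these libraries where they do the work, as an engineer would, in place of code of your own. Each camera call takes 0.05 s, during which the arm holds its last target. There are 200 camera calls.

TASK

Take the spare sewing-machine handwheel by the top of its rim, lift it clear of its wooden rack, and set it down gently on both prongs of the J-hook stand, in the open part between the upturned tips and the lips. Then slide it along the prongs, under the lips, fully home against the shoulders, press it against them with about 12 N for a moment to be sure that it is seated, and let go so that it hangs there at rest. Feel your way: never load the stand with more than 25 N, and leave the glue bottle, jar and tape roll where they are.

Things in the scene. Friction and masses are not known exactly. Their poses are not given: they have to be found in the camera images.
- wheel: Handwheel, 0.35 to 0.6 kg, upright in the rack. Origin: hub centre; x is the axle, z up at the start. Rim: round bar 14 mm thick, 200 mm centre-line diameter (214 mm overall); top bar centre 100 mm above the origin. Hub 42 x 24 mm. Three 10 mm spokes: one straight down, two level at the start; the upper half is open. It grips the steel: friction about 1 (loaded hard, it will not slide).
- rack: Fixed wooden rack, 70 x 170 mm base, two cheeks 80 mm high with a 17 mm slot along its y axis that holds the wheel's lower part (axle along the rack's x). The wheel can lean about 2 degrees in it and comes out straight up. Origin: centre of the underside, on the bench.
- stand: Fixed steel stand, twin J-hook of 10 mm bar. Origin on the bench (z 0), midway between the prongs, below the shoulder faces; x points from the prong tips to the post (24 mm square, centre x +125 mm, 285 mm high). Level prongs at y -45 and +45 mm. The hook is clamped on the post and rigid, but its height is NOT measured: prong tops are 246 to 272 mm above the bench, to be felt or seen.
- stand_open (a point): Point on the bench (z 0), x -53 mm in the stand's frame, below the middle of the prongs' open part, where the rim is set down (free for rim centres 19 mm either way along x). The prong tips lie further out, x -85 to -97 mm, and rise 12 mm above the prong tops. The wheel's axle must lie along the stand's x, one prong either side of the rim's top, inside the rim.
- stand_home (a point): Point on the bench (z 0) below the rim's centre plane when fully home, x -7 mm in the stand's frame. The rim then touches the shoulders: upright bars on the prongs, face at x 0. From each a lip runs back over its prong to x -27 mm, 23 mm of clear height under it. The hub then hangs 76 mm below the prongs' centre lines. Between the prongs it is clear for fingers up to x +100 mm.
- glue: Bystander: white glue bottle, 60 mm in diameter, 150 mm high, loose; origin at the centre of its underside.
- jar: Bystander: amber jar with steel lid, 56 mm in diameter, 65 mm high, loose; origin at the centre of its underside.
- tape: Bystander: cardboard tape roll lying flat, 80 mm in diameter, 25 mm high, loose; origin at the centre of its underside.
There are look-alikes about, which are no part of the job. Of the things like the wheel, leave any that is green; of the rest the smaller one is meant.

How it is judged:
By the outcome, as a careful person would: the job done as asked, in the order asked, and still so for the second after the job is handed in, with the robot touching nothing.
It also fails if it takes over 72 s, if anything falls off the work surface, if the arm or the gripper's body presses on something with over 40 N, if the wrist force passes 120 N, or if a joint passes its speed limit or range.

## Working session

There is one attempt and no reset: what is moved stays moved. The work goes in short steps, Python scripts to look and compute and a tool call to move; the robot and the scene stay as the last step left them, time stands still between calls to the robot, and variables do not carry over. Pictures are saved under pics/ and viewed, at most 13 in all, crops included, and the job is handed in when it is done.

Besides the shell and the picture viewer there is one more tool, called as a command line: name --pt "numbers of a row" for each row, then --argument value for the rest. step_arm: Moves the arm, as the interface text tells. Shifts and turns lie within -1 to 1; 1 stands for 25 mm of shift or 0.12 rad of turn. Its arguments: {"type":"object","properties":{"delta_pos":{"type":"array"},"turn":{"type":"array"},"grip":{"type":"number"},"newtons":{"type":"number"}},"required":["delta_pos","turn"]}

```bash
mkdir -p pics
cat > h.py <<'E'
from bench import *
import numpy as np, cv2
def get(n):
    c=camera(n); np.savez(f'{n}.npz',**{k:np.asarray(v) for k,v in c.items()}); return c
def cloud(c):
    z=c['z_map']; K=np.array(c['mtx']); v,u=np.mgrid[:480,:640]
    p=np.stack([(u-K[0,2])/K[0,0]*z, -(v-K[1,2])/K[1,1]*z, -z, np.ones_like(z)],-1)
    return (p@np.linalg.inv(np.array(c['view'])).T)[...,:3]
def proj(c,P):
    P=np.atleast_2d(P); q=np.c_[P,np.ones(len(P))]@np.array(c['view']).T; K=np.array(c['mtx'])
    return np.c_[K[0,0]*q[:,0]/-q[:,2]+K[0,2], K[1,1]*-q[:,1]/-q[:,2]+K[1,2]]
E
python3 - <<'E'
from h import *
for n in('scene','top'):
    c=get(n); cv2.imwrite(f'pics/{n}0.png',c['image'][...,::-1]); print(n,c.keys(),c['mtx'],np.round(c['view'],3))
s=read_state(); print(s)
E
```

```text
scene dict_keys(['image', 'z_map', 'mtx', 'view']) [[512.54605083   0.         316.56232324]
 [  0.         512.54605083 241.10123836]
 [  0.           0.           1.        ]] [[ 0.275  0.961 -0.019 -0.228]
 [-0.522  0.166  0.837  0.163]
 [ 0.807 -0.22   0.547 -1.494]
 [ 0.     0.     0.     1.   ]]
top dict_keys(['image', 'z_map', 'mtx', 'view']) [[540.82775543   0.         325.68763283]
 [  0.         540.82775543 244.51127273]
 [  0.           0.           1.        ]] [[-0.012 -1.     0.022  0.071]
 [ 0.998 -0.011  0.07  -0.507]
 [-0.069  0.023  0.997 -1.329]
 [ 0.     0.     0.     1.   ]]
{'time': 0.1, 'joint_positions': array([-1.34160832,  0.33277625, -0.06470418,  1.46086032,  0.02159164,
        1.34988967, -0.08848705]), 'joint_vel': array([ 0.00012058, -0.00193589,  0.00012834, -0.00183018,  0.00184672,
        0.00069465, -0.00025849]), 'joint_torque': array([ 1.72185060e-03, -6.24548292e+01,  2.46560090e-02, -3.90711594e+01,
       -6.14793319e-02,  3.66197980e-02,  7.07080926e-05]), 'ee_pos': array([0.15561315, 0.6049179 , 0.18735235]), 'eef_rot': array([ 1.25544656e-01,  9.92087776e-01, -6.16879403e-04, -5.44115792e-05]), 'ft_force': array([0.67750608, 0.49333385, 0.37035848]), 'torque': array([ 0.01695792,  0.00696442, -0.03093786]), 'grip_force': 0.0, 'width': 0.08716209310156793}
```

View pics/scene0.png

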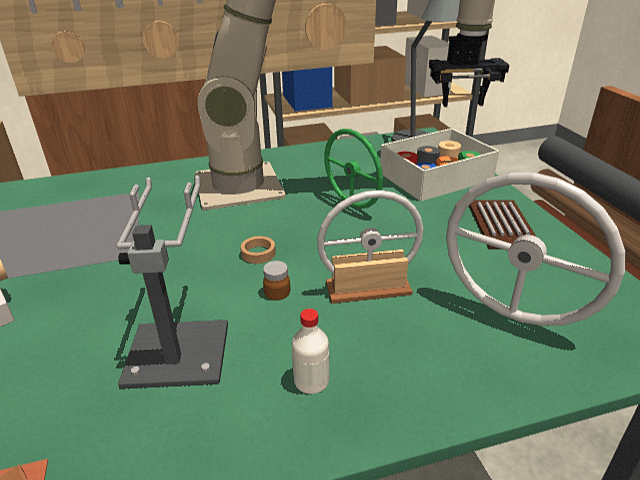

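View pics/top0.png

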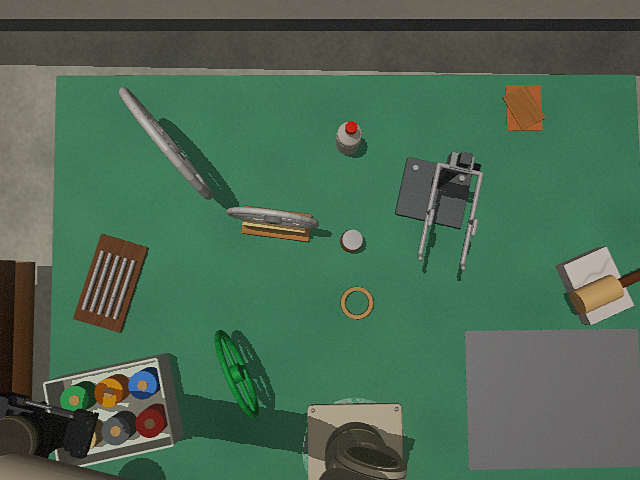

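Scene picture candidates: green wheel at (352,168), large silver wheel at (535,250), and smaller silver wheel in the rack at (370,240). The one in the rack fits, since it is not green and is the smaller of the rest. The stand's prongs are at scene (120-195,180-250) and top (420-480,165-270), with the tips towards the robot.

```bash
cat > m.py <<'E'
from h import *
S=dict(np.load('scene.npz'));T=dict(np.load('top.npz'))
def sub(c,x0,x1,y0,y1):
    P=cloud(c)[y0:y1,x0:x1].reshape(-1,3); I=c['image'][y0:y1,x0:x1].reshape(-1,3).astype(int); z=c['z_map'][y0:y1,x0:x1].ravel()
    hsv=cv2.cvtColor(c['image'][y0:y1,x0:x1],cv2.COLOR_RGB2HSV).reshape(-1,3).astype(int)
    k=z>0; return P[k],hsv[k]
if __name__=='__main__':
    for n,c,b in(('S',S,(312,430,185,300)),('T',T,(222,322,200,245))):
        P,h=sub(c,*b)
        w=P[(h[:,1]<60)&(P[:,2]>0.03)&(P[:,2]<.3)]
        m=np.median(w,0); w=w[np.linalg.norm(w-m,axis=1)<.16]
        top=w[w[:,2]>np.percentile(w[:,2],99.5)-.012]
        d=np.cov(w[:,:2].T); e,V=np.linalg.eigh(d)
        print(n,len(w),'min',w.min(0),'max',w.max(0),'top',top.mean(0),len(top),'normal',V[:,0],np.degrees(np.arctan2(V[1,0],V[0,0])),np.sqrt(e))
        u=w[w[:,2]>.16]; 
        l=np.polyfit(u[:,1],u[:,0],1);print(' rim line x=a y+b',l)
        r=P[(h[:,1]>90)&(h[:,0]<25)&(P[:,2]>.0)]
        rr=cv2.minAreaRect(r[:,:2].astype(np.float32));print(' rack',rr,r[:,2].max())
    for n,c,b in(('S',S,(112,210,172,275)),('T',T,(412,490,145,275))):
        P,h=sub(c,*b); w=P[(P[:,2]>.2)&(P[:,2]<.34)]
        print(n,len(w),np.histogram(w[:,2],np.arange(.2,.34,.01)))
        np.save(n+'st.npy',w)
    cv2.imwrite('pics/c1.png',np.hstack([cv2.resize(S['image'][180:310,300:440],(400,372)),cv2.resize(T['image'][140:280,400:500],(266,372))])[...,::-1])
E
python3 m.py
```

```text
S 2251 min [0.54208064 0.0820862  0.05610531] max [0.58902706 0.29293024 0.23255519] top [0.56869659 0.18505986 0.22511595] 299 normal [-0.99031839  0.13881457] 172.02074378646816 [0.00360473 0.06543754]
 rim line x=a y+b [0.14284418 0.54271167]
 rack ((0.5203074812889099, 0.2071167379617691), (0.19585365056991577, 0.1710960566997528), 81.67062377929688) 0.09134477701213883
T 1120 min [0.54295865 0.08499534 0.0304135 ] max [0.58210781 0.29207415 0.2370742 ] top [0.56236738 0.18820271 0.2270595 ] 248 normal [-0.99054854  0.13716266] 172.11630527284095 [0.00368572 0.05592311]
 rim line x=a y+b [0.13896097 0.53605198]
 rack ((0.5634052753448486, 0.18917113542556763), (0.16987302899360657, 0.0703420341014862), 82.0090560913086) 0.2240875882362645
S 2952 (array([ 15, 101, 230, 288, 701, 918, 206, 195, 298,   0,   0,   0,   0,
         0]), array([0.2 , 0.21, 0.22, 0.23, 0.24, 0.25, 0.26, 0.27, 0.28, 0.29, 0.3 ,
       0.31, 0.32, 0.33, 0.34]))
T 1762 (array([  1,  11,  38,  49, 576, 681,  59,  62, 284,   1,   0,   0,   0,
         0]), array([0.2 , 0.21, 0.22, 0.23, 0.24, 0.25, 0.26, 0.27, 0.28, 0.29, 0.3 ,
       0.31, 0.32, 0.33, 0.34]))
```

View pics/c1.png

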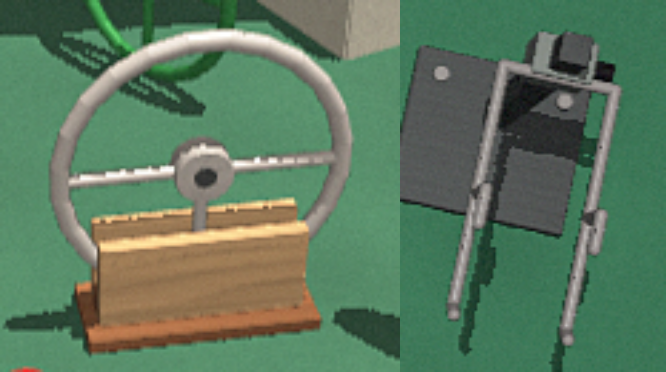

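```bash
cat > st.py <<'E'
from h import *
from scipy.optimize import least_squares
T=dict(np.load('top.npz'));S=dict(np.load('scene.npz'))
for n in 'ST':
    w=np.load(n+'st.npy'); h=w
    # dir guess from minAreaRect
    q=w[(w[:,2]>.235)&(w[:,2]<.30)]
    r=cv2.minAreaRect(q[:,:2].astype(np.float32)); print(n,r)
    a=np.radians(-10)
    for it in range(6):
        e=np.array([np.cos(a),np.sin(a)]);f=np.array([-e[1],e[0]])
        s=q[:,:2]@e; t=q[:,:2]@f; m=(t.min()+t.max())/2 if it==0 else m
        A=np.zeros((0,3));b=[]
        for sg in(-1,1):
            k=(abs(t-m-sg*.045)<.014)&(s<s.max()-.04)&(q[:,2]<.262)
            A=np.r_[A,np.c_[s[k],np.full(k.sum(),sg<0),np.full(k.sum(),sg>0)]];b=np.r_[b,t[k]]
        x=np.linalg.lstsq(A,b,rcond=None)[0]; a+=np.arctan(x[0]); m=(x[1]+x[2])/2+x[0]*s.mean()
    print('yaw',np.degrees(a),'offsets',x[1:], 'sep',x[2]-x[1],'s range',s.min(),s.max())
    smin=s.min()
    for sg in(-1,1):
        k=abs(t-m-sg*.045)<.016
        print(' prong',sg,'smin',s[k].min())
        for lo in np.arange(smin,smin+.17,.01):
            kk=k&(s>=lo)&(s<lo+.01)
            if kk.sum()>3: z=q[kk,2]; print('   %.3f n%d z max %.4f p90 %.4f med %.4f min %.4f t %.4f'%(lo+.005,kk.sum(),z.max(),np.percentile(z,90),np.median(z),z.min(),np.median(t[kk])))
E
python3 st.py
```

```text
S ((0.5669035315513611, -0.19210763275623322), (0.09994830936193466, 0.23974736034870148), 76.8155288696289)
yaw -13.211602767077302 offsets [0. 0.] sep 0.0 s range 0.4759510972051296 0.7156723998608444
 prong -1 smin 0.6805917516373597Traceback (most recent call last):
  File "st.py", line 22, in <module>
    print(' prong',sg,'smin',s[k].min())
                             ~~~~~~~~^^
    return umr_minimum(a, axis, None, out, keepdims, initial, where)
ValueError: zero-size array to reduction operation minimum which has no identity
```

```bash
sed -i "s/a=np.radians(-10)/a=np.radians(r[2]-90 if r[2]>45 else r[2])/; s/ if it==0 else m$//; s/; m=(x\[1\]+x\[2\])\/2+x\[0\]\*s.mean()//" st.py; python3 st.py
```

```text
S ((0.5669035315513611, -0.19210763275623322), (0.09994830936193466, 0.23974736034870148), 76.8155288696289)
yaw -13.23265034287552 offsets [-0.10077438 -0.01132418] sep 0.08945020916962336 s range 0.4759875841406558 0.7156886319662266
 prong -1 smin 0.4759875841406558
   0.481 n33 z max 0.2643 p90 0.2623 med 0.2582 min 0.2441 t -0.1010
   0.491 n22 z max 0.2600 p90 0.2557 med 0.2512 min 0.2439 t -0.1017
   0.501 n19 z max 0.2518 p90 0.2514 med 0.2502 min 0.2430 t -0.0993
   0.511 n15 z max 0.2519 p90 0.2516 med 0.2505 min 0.2433 t -0.1006
   0.521 n16 z max 0.2522 p90 0.2512 med 0.2504 min 0.2458 t -0.0994
   0.531 n21 z max 0.2527 p90 0.2519 med 0.2501 min 0.2453 t -0.1001
   0.541 n13 z max 0.2518 p90 0.2515 med 0.2494 min 0.2458 t -0.0998
   0.551 n37 z max 0.2849 p90 0.2841 med 0.2518 min 0.2453 t -0.1001
   0.561 n31 z max 0.2846 p90 0.2842 med 0.2815 min 0.2463 t -0.0996
   0.571 n30 z max 0.2848 p90 0.2840 med 0.2806 min 0.2468 t -0.0989
   0.581 n127 z max 0.2859 p90 0.2811 med 0.2668 min 0.2443 t -0.1012
   0.591 n20 z max 0.2526 p90 0.2517 med 0.2503 min 0.2439 t -0.0997
 
[... 3776 characters left out ...]
 t -0.0079
   0.558 n39 z max 0.2862 p90 0.2841 med 0.2817 min 0.2430 t -0.0079
   0.568 n42 z max 0.2852 p90 0.2841 med 0.2800 min 0.2429 t -0.0076
   0.578 n22 z max 0.2863 p90 0.2835 med 0.2770 min 0.2460 t -0.0063
   0.588 n24 z max 0.2531 p90 0.2526 med 0.2496 min 0.2436 t -0.0090
   0.598 n24 z max 0.2545 p90 0.2531 med 0.2512 min 0.2439 t -0.0083
   0.608 n23 z max 0.2527 p90 0.2514 med 0.2498 min 0.2434 t -0.0089
   0.618 n21 z max 0.2521 p90 0.2516 med 0.2498 min 0.2444 t -0.0088
   0.628 n23 z max 0.2532 p90 0.2515 med 0.2492 min 0.2463 t -0.0091
   0.638 n24 z max 0.2520 p90 0.2514 med 0.2499 min 0.2458 t -0.0089
   0.648 n22 z max 0.2522 p90 0.2520 med 0.2493 min 0.2447 t -0.0083
```

The crop confirms the small silver wheel in the rack. Measured values: rim top at (0.5635, 0.187), z 0.2345, axle yaw -8°. Stand origin (0.544, -0.185), yaw -13.35°, prong tops about 0.252, all consistent with the given sizes. Moving now.

step_arm --pt "0 0 1" --pt "0 0 1" --pt "0 0 1" --pt "0.9 -0.9 0.45" --pt "0.9 -0.9 0.45" --pt "0.9 -0.9 0.45" --pt "0.9 -0.9 0.45" --pt "0.9 -0.9 0.45" --pt "0.9 -0.9 0.45" --pt "0.9 -0.9 0.45" --pt "0.9 -0.9 0.45" --pt "0.9 -0.9 0.45" --turn '[-0.5,-0.5,-0.5,-0.7,-0.7,-0.7,-0.7,-0.7,-0.7,-0.7,-0.7,-0.7]' --grip 0

```text
time: 1.3
ee_pos: [0.3599, 0.4009, 0.3652]
eef_rot: [0.562, 0.827, 0.0, 0.0]
ft_force: [-0.2, 0.6, 0.0]
width: 0.0871
grip_force: 0.0
```

step_arm --pt "0.9 -0.9 0" --pt "0.9 -0.9 0" --pt "0.9 -0.9 0" --pt "0.9 -0.9 0" --pt "0.9 -0.9 0" --pt "0.9 -0.9 0" --pt "0.9 -0.9 0" --pt "0.9 -0.9 0" --pt "0.9 -0.9 0" --pt "0.12 -0.52 0" --pt "0 0 0" --pt "0 0 0" --turn '[-0.5,-0.5,-0.5,-0.5,-0.5,-0.5,-0.5,-0.5,-0.36,0,0,0]'

```text
time: 2.5
ee_pos: [0.5633, 0.1878, 0.3646]
eef_rot: [0.755, 0.656, 0.0, -0.0]
ft_force: [-0.2, 0.7, 1.0]
width: 0.087
grip_force: 0.0
```

Run:
```python
from h import *
s=read_state(); print({k:np.round(s[k],4) for k in('time','ee_pos','eef_rot','ft_force','joint_positions')})
a=s['eef_rot'];print(np.degrees(2*np.arctan2(a[1],a[0]))-90)
c=get('top'); g=get('scene')
cv2.imwrite('pics/c2.png',np.hstack([c['image'][120:300,180:380],g['image'][100:280,300:500]])[...,::-1].repeat(2,0).repeat(2,1))
```

```text
{'time': np.float64(2.5), 'ee_pos': array([0.5633, 0.1878, 0.3646]), 'eef_rot': array([ 7.548e-01,  6.560e-01,  2.000e-04, -3.000e-04]), 'ft_force': array([-0.1799,  0.6883,  0.9888]), 'joint_positions': array([-0.7654,  0.2439,  0.4751,  1.24  , -0.1121,  1.6829, -0.4549])}
-8.015992540997232
```

View pics/c2.png

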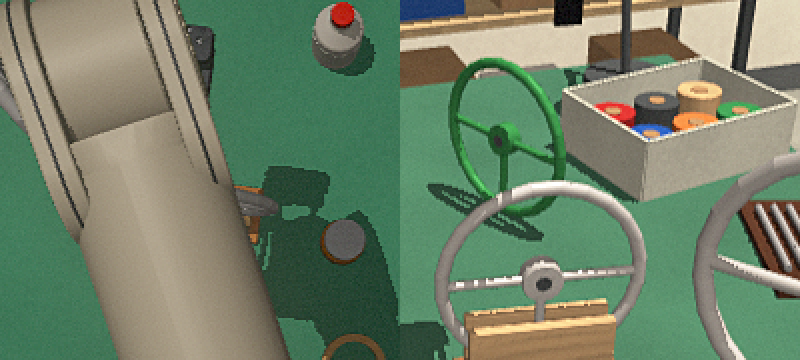

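The crop shows the wheel top unobstructed at scene (370,192), but no gripper above it. Checking by projecting the TCP.

Run:
```python
from h import *
g=dict(np.load('scene.npz'));s=read_state();p=s['ee_pos']
for n in('scene','top'): print(n,proj(dict(np.load(n+'.npz')),[p,[.5635,.187,.2275],[.5635,.187,.43]]))
cv2.imwrite('pics/c3.png',g['image'][...,::-1])
```

```text
scene [[375.54667593 121.56146591]
 [371.53826172 192.63438611]
 [376.36445365  83.50112336]]
top [[262.78753833 202.52970144]
 [269.77422414 211.84837957]
 [260.28503046 196.64587015]]
```

View pics/c3.png

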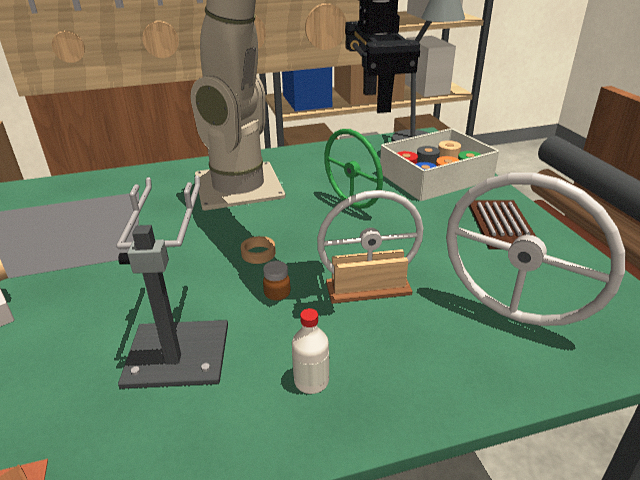

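The scene shows the gripper at (390,50) with a finger tip at (385,111). The TCP projects to (375,121), so I'm checking that against depth.

Run:
```python
from h import *
g=dict(np.load('scene.npz'))
P=cloud(g)
b=(g['image'].max(-1)<60)&(P[...,2]>.3)&(P[...,0]>.3)&(g['z_map']>0)&(g['z_map']<1.6)
b[:,:340]=0;b[:,425:]=0;b[125:]=0
q=P[b]; 
for lo in np.arange(.34,.6,.02):
    k=(q[:,2]>=lo)&(q[:,2]<lo+.02)
    if k.sum(): print('%.2f'%lo,k.sum(),np.round(q[k].min(0),3),np.round(q[k].max(0),3),np.round(np.median(q[k],0),3))
v,u=np.where(b);print(v.max(),u[v>100].mean())
for uu,vv in((385,108),(385,95),(370,85)): print(uu,vv,np.round(P[vv,uu],3),g['z_map'][vv,uu])
```

```text
0.38 10 [0.512 0.173 0.399] [0.614 0.202 0.4  ] [0.521 0.192 0.399]
0.40 310 [0.511 0.169 0.4  ] [0.619 0.203 0.42 ] [0.613 0.185 0.41 ]
0.42 276 [0.512 0.168 0.42 ] [0.623 0.205 0.44 ] [0.617 0.184 0.429]
0.44 192 [0.515 0.168 0.44 ] [0.628 0.19  0.46 ] [0.622 0.177 0.451]
0.46 485 [0.481 0.138 0.46 ] [0.657 0.211 0.48 ] [0.649 0.171 0.475]
0.48 910 [0.469 0.138 0.48 ] [0.664 0.212 0.5  ] [0.65  0.167 0.49 ]
0.50 1254 [0.467 0.137 0.5  ] [0.665 0.212 0.52 ] [0.604 0.172 0.51 ]
0.52 553 [0.51  0.162 0.52 ] [0.587 0.211 0.54 ] [0.578 0.18  0.53 ]
0.54 446 [0.517 0.148 0.54 ] [0.586 0.207 0.56 ] [0.578 0.179 0.548]
112 383.4203821656051
385 108 [0.615 0.182 0.406] 0.8153764
385 95 [0.618 0.18  0.428] 0.8009495
370 85 [0.523 0.192 0.416] 0.88664323
```

Run:
```python
from h import *
g=dict(np.load('scene.npz'))
e=np.array([.249,.968,0]);p=np.array([.1556,.6049,.1874])
print('start tips expected',proj(g,[p+.05*e,p-.05*e]))
P=cloud(g); z=g['z_map']
for n,(u,v) in dict(bench=(200,300),glue=(309,314),jar=(276,266)).items(): print(n,np.round(P[v,u],4))
a=cv2.imread('pics/scene0.png')[40:130,420:520]; b=g['image'][60:150,340:440,::-1]
cv2.imwrite('pics/c4.png',cv2.resize(np.hstack([a,b]),None,fx=4,fy=4))
```

```text
start tips expected [[478.68441823 116.32307552]
 [442.20972937 117.35298606]]
bench [ 0.4945 -0.1556 -0.0012]
glue [0.7698 0.0076 0.149 ]
jar [0.5162 0.0048 0.0656]
```

View pics/c4.png

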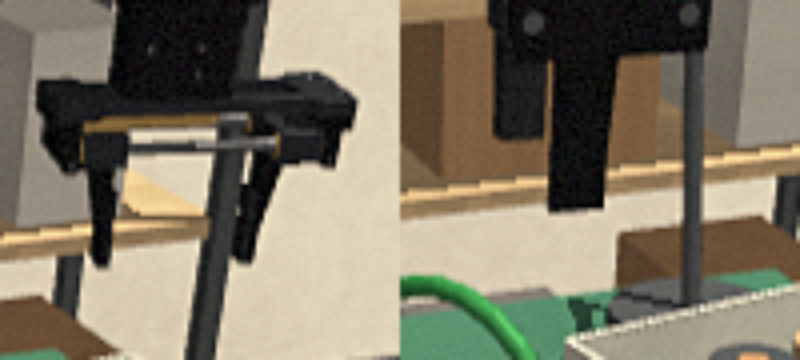

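In the crop both views show the visible finger ends (start (445,106) and (480,105); now (385,111)) about 34 mm above the reported TCP, while x and y agree. I'll descend part-way and re-measure close to the rim before gripping.

step_arm --pt "0 0 -1" --pt "0 0 -1" --pt "0 0 -1" --pt "0 0 -1" --pt "0 0 -1" --pt "0 0 -0.6" --pt "0 0 -0.4" --pt "0 0 0" --pt "0 0 0" --turn '[0,0,0,0,0,0,0,0,0]'

```text
time: 3.5
ee_pos: [0.5641, 0.1877, 0.2153]
eef_rot: [0.755, 0.656, 0.001, 0.0]
ft_force: [0.3, 0.4, 1.4]
width: 0.0866
grip_force: 0.0
```

Run:
```python
from h import *
s=read_state();print(s['ee_pos'],s['ft_force'],proj(get('scene'),s['ee_pos']))
g=dict(np.load('scene.npz'));P=cloud(g)
b=(g['image'].max(-1)<60)&(P[...,2]>.16)&(P[...,0]>.45)&(g['z_map']>0)&(g['z_map']<1.2)
b[:,:330]=0;b[:,430:]=0
q=P[b]
for lo in np.arange(.16,.36,.01):
    k=(q[:,2]>=lo)&(q[:,2]<lo+.01)
    if k.sum()>2: print('%.2f'%lo,k.sum(),np.round(q[k].min(0),3),np.round(q[k].max(0),3))
cv2.imwrite('pics/c5.png',cv2.resize(g['image'][130:260,300:440,::-1],None,fx=4,fy=4))
```

```text
[0.56407414 0.18765295 0.21530814] [0.33526685 0.38723572 1.36044641] [[371.71986545 198.49024267]]
0.25 88 [0.515 0.168 0.25 ] [0.62 0.2  0.26]
0.26 69 [0.513 0.167 0.26 ] [0.62 0.19 0.27]
0.27 65 [0.61  0.168 0.27 ] [0.622 0.191 0.28 ]
0.28 64 [0.612 0.168 0.28 ] [0.625 0.189 0.29 ]
0.29 66 [0.615 0.167 0.29 ] [0.627 0.189 0.3  ]
0.30 44 [0.513 0.166 0.3  ] [0.628 0.188 0.309]
0.31 42 [0.504 0.139 0.31 ] [0.654 0.21  0.32 ]
0.32 296 [0.486 0.137 0.32 ] [0.659 0.211 0.33 ]
0.33 344 [0.478 0.137 0.33 ] [0.659 0.214 0.34 ]
0.34 313 [0.475 0.136 0.34 ] [0.664 0.209 0.35 ]
0.35 464 [0.47  0.136 0.35 ] [0.666 0.209 0.36 ]
```

View pics/c5.png

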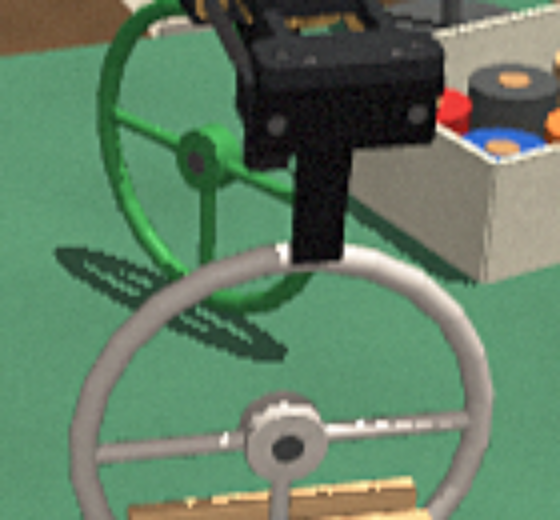

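The tips sit at z≈0.25, just above the rim top at scene (378,194), and the body bottom at 0.317 agrees with the tool's dimensions. So the reported z reads about 34 mm low, and I'll go by the camera: 41 mm further down.

step_arm --pt "0 0 -0.4" --pt "0 0 -0.4" --pt "0 0 -0.4" --pt "0 0 -0.4" --pt "0 0 0" --pt "0 0 0" --turn '[0,0,0,0,0,0]'

```text
time: 4.15
ee_pos: [0.5636, 0.1873, 0.1741]
eef_rot: [0.755, 0.656, -0.0, 0.0]
ft_force: [-0.3, 0.6, 0.3]
width: 0.0871
grip_force: 0.0
```

step_arm --pt "0 0 0" --pt "0 0 0" --pt "0 0 0" --pt "0 0 0" --pt "0 0 0" --pt "0 0 0" --pt "0 0 0" --pt "0 0 0" --pt "0 0 0" --pt "0 0 0" --turn '[0,0,0,0,0,0,0,0,0,0]' --grip 1 --newtons 40

```text
time: 5.15
ee_pos: [0.5637, 0.1873, 0.1743]
eef_rot: [0.755, 0.656, 0.0, 0.0]
ft_force: [-0.8, 0.7, -0.3]
width: 0.0148
grip_force: 0.7
```

step_arm --pt "0 0 0" --pt "0 0 0" --pt "0 0 0" --pt "0 0 0.2" --pt "0 0 0.2" --pt "0 0 0.2" --pt "0 0 0.2" --pt "0 0 0" --pt "0 0 0" --turn '[0,0,0,0,0,0,0,0,0]'

```text
time: 6.05
ee_pos: [0.5637, 0.1873, 0.1944]
eef_rot: [0.755, 0.656, 0.0, 0.0]
ft_force: [1.0, -0.0, -4.0]
width: 0.0127
grip_force: 40.0
```

Run:
```python
from h import *
g=get('scene'); s=read_state(); print(s['ft_force'],s['torque'],s['grip_force'])
cv2.imwrite('pics/c6.png',cv2.resize(g['image'][150:310,300:440,::-1],None,fx=3.5,fy=3.5))
```

```text
[ 0.17206865  0.68384885 -3.21110481] [-0.10796277  0.10112877  0.05472418] 39.97727131471038
```

View pics/c6.png

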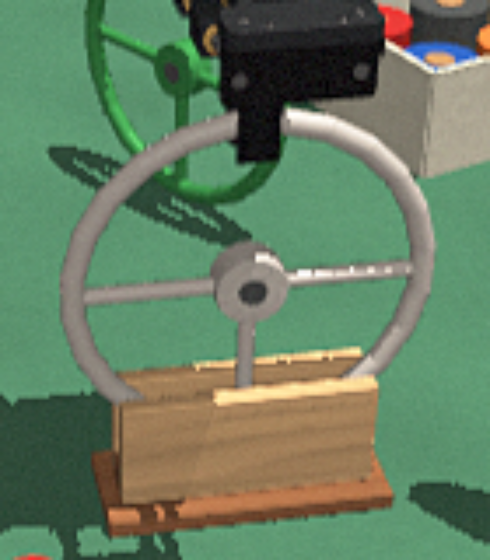

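The wheel is gripped (width 12.7 mm, 40 N) and rises upright in the slot; rim top at crop (260,120). Lifting clear and carrying.

step_arm --pt "0 0 0.5" --pt "0 0 0.8" --pt "0 0 0.8" --pt "0 0 0.8" --pt "0 0 0.8" --pt "0 0 0.7" --pt "-0.6 -0.6 0" --pt "-0.6 -0.68 0" --pt "-0.6 -0.7 0" --pt "-0.6 -0.7 0" --pt "-0.6 -0.7 0" --pt "-0.54 -0.6 0" --turn '[0,0,0,0,0,0,-0.13,-0.13,-0.13,-0.13,-0.13,-0.13]'

```text
time: 7.3
ee_pos: [0.4746, 0.0866, 0.3052]
eef_rot: [0.785, 0.619, 0.0, 0.0]
ft_force: [-1.1, -0.5, -2.6]
width: 0.0124
grip_force: 40.0
```

step_arm --pt "-0.19 -0.8 0" --pt "-0.19 -0.8 0" --pt "-0.2 -0.85 0" --pt "-0.2 -0.85 0" --pt "-0.2 -0.85 0" --pt "-0.2 -0.85 0" --pt "-0.2 -0.85 0" --pt "-0.2 -0.85 0" --pt "-0.2 -0.85 0" --pt "-0.19 -0.8 0" --pt "-0.19 -0.8 0" --pt "-0.15 -0.58 0" --turn '[0,0,0,0,0,0,0,0,0,0,0,0]'

```text
time: 8.5
ee_pos: [0.4168, -0.1581, 0.3047]
eef_rot: [0.785, 0.619, 0.0, 0.0]
ft_force: [1.0, 0.4, -3.9]
width: 0.0128
grip_force: 40.0
```

step_arm --pt "0 0 -0.5" --pt "0 0 -0.5" --pt "0 0 -0.5" --pt "0 0 -0.5" --pt "0 0 -0.5" --pt "0 0 0" --pt "0 0 0" --pt "0 0 0" --pt "0 0 0" --turn '[0,0,0,0,0,0,0,0,0]'

```text
time: 9.4
ee_pos: [0.4178, -0.1555, 0.2423]
eef_rot: [0.785, 0.62, 0.0, 0.0]
ft_force: [0.5, -0.2, -4.3]
width: 0.013
grip_force: 40.0
```

Run:
```python
from h import *
s=read_state();a=s['eef_rot'];print(s['ee_pos'],s['ft_force'],s['torque'],np.degrees(2*np.arctan2(a[1],a[0]))-90)
g=get('scene');t=get('top')
for n,c in(('S',g),('T',t)):
    P=cloud(c);h=cv2.cvtColor(c['image'],cv2.COLOR_RGB2HSV)
    k=(c['z_map']>0)&(h[...,1]<60)&(h[...,2]>70)&(P[...,2]>.05)&(P[...,2]<.32)&(abs(P[...,0]-.42)<.03+.25*0)&(P[...,1]<-.03)&(P[...,1]>-.29)
    q=P[k]; e=np.array([.973,-.231]);f=np.array([.231,.973]); d=q[:,:2]-[.5439,-.1854]
    x=d@e;y=d@f;k=x<-.103;x=x[k];y=y[k];z=q[k,2]
    print(n,len(x),'x',x.min(),np.median(x),x.max(),'y',np.percentile(y,[0,1,50,99,100]),'z',np.percentile(z,[0,1,99,100]),'slope x/y',np.polyfit(y,x,1),'x/z',np.polyfit(z,x,1))
cv2.imwrite('pics/c7.png',np.hstack([cv2.resize(g['image'][100:360,60:320],(400,400)),cv2.resize(t['image'][120:320,380:580],(400,400))])[...,::-1])
```

```text
[ 0.41778777 -0.15548133  0.24233864] [ 0.47060089 -0.1842277  -4.28534343] [-0.15382821  0.06792093 -0.03409275] -13.392359553703471
S 2287 x -0.14094169340326296 -0.12313616616306931 -0.10840206928253644 y [-0.10465214 -0.1007503   0.0075107   0.10475965  0.10723589] z [0.08784451 0.09418385 0.29687399 0.30327371] slope x/y [-0.00180012 -0.12330991] x/z [ 0.00258754 -0.12384609]
T 481 x -0.14134216816912284 -0.13264637446484126 -0.12315584397532338 y [0.00398921 0.00701805 0.05488725 0.1066535  0.10838425] z [0.09218142 0.09713311 0.29889747 0.30144024] slope x/y [ 0.02383931 -0.13309356] x/z [ 0.0259969  -0.13790583]
```

View pics/c7.png

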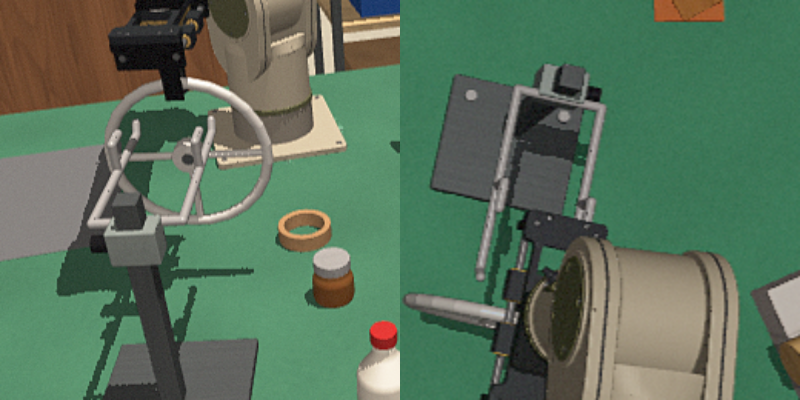

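The wheel is upright outside the prong tips with the prongs inside the rim. It is centred to 1 mm, and its top at z 0.3025 is as predicted. Advancing over the tips, then feeling down.

step_arm --pt "0.4 -0.09 0" --pt "0.5 -0.12 0" --pt "0.5 -0.12 0" --pt "0.5 -0.12 0" --pt "0.5 -0.12 0" --pt "0.4 -0.09 0" --pt "0.2 -0.05 0" --pt "0 0 0" --pt "0 0 0" --turn '[0,0,0,0,0,0,0,0,0]'

```text
time: 10.4
ee_pos: [0.4921, -0.1732, 0.2418]
eef_rot: [0.785, 0.62, -0.0, -0.0]
ft_force: [0.2, -1.2, -3.8]
width: 0.0129
grip_force: 40.0
```

step_arm --pt "0 0 -0.15" --pt "0 0 -0.15" --pt "0 0 -0.15" --pt "0 0 -0.15" --pt "0 0 -0.1" --pt "0 0 -0.06" --pt "0 0 0" --pt "0 0 0" --turn '[0,0,0,0,0,0,0,0]'

```text
time: 11.2
ee_pos: [0.4925, -0.1732, 0.2229]
eef_rot: [0.785, 0.62, 0.0, 0.0]
ft_force: [-0.4, 1.0, -3.7]
width: 0.0125
grip_force: 40.0
```

step_arm --pt "0 0 -0.04" --pt "0 0 -0.04" --pt "0 0 -0.04" --pt "0 0 0" --turn '[0,0,0,0]'

```text
time: 11.6
ee_pos: [0.4928, -0.1733, 0.2205]
eef_rot: [0.785, 0.62, 0.0, 0.0]
ft_force: [-1.3, 0.1, 3.9]
width: 0.0128
grip_force: 40.0
```

step_arm --pt "0 0 -0.03" --pt "0 0 -0.03" --pt "0 0 0" --turn '[0,0,0]'

```text
time: 11.9
ee_pos: [0.4932, -0.1733, 0.2202]
eef_rot: [0.785, 0.62, 0.001, 0.001]
ft_force: [-4.8, 2.5, 15.9]
width: 0.013
grip_force: 40.0
```

step_arm --pt "0 0 0.04" --pt "0 0 0.03" --pt "0 0 0" --pt "0 0 0" --turn '[0,0,0,0]'

```text
time: 12.3
ee_pos: [0.4928, -0.1733, 0.2205]
eef_rot: [0.785, 0.62, 0.0, 0.0]
ft_force: [-0.2, -0.3, 5.6]
width: 0.0132
grip_force: 40.0
```

Run:
```python
from h import *
F=[];
s=read_state(); print(s['ee_pos'],s['ft_force'],s['torque'])
```

```text
[ 0.49282324 -0.17329904  0.22045911] [-0.2354354  -0.26465383  5.55720885] [-0.21245183  0.29301674 -0.00683473]
```

step_arm --pt "0 0 0.03" --pt "0 0 0" --pt "0.08 -0.019 0" --pt "0.1 -0.024 0" --pt "0.1 -0.024 0" --pt "0.1 -0.024 0" --pt "0 0 0" --turn '[0,0,0,0,0,0,0]'

```text
time: 13.0
ee_pos: [0.5017, -0.1759, 0.2206]
eef_rot: [0.785, 0.62, -0.001, -0.0]
ft_force: [-2.4, -0.7, 0.9]
width: 0.0129
grip_force: 40.0
```

step_arm --pt "0.1 -0.023 0" --pt "0.1 -0.023 0" --pt "0.1 -0.023 0" --pt "0.1 -0.023 0" --pt "0.1 -0.023 0" --pt "0 0 0" --turn '[0,0,0,0,0,0]'

```text
time: 13.6
ee_pos: [0.5151, -0.1785, 0.2208]
eef_rot: [0.785, 0.62, 0.0, 0.001]
ft_force: [0.1, -2.0, -1.2]
width: 0.0131
grip_force: 40.0
```

step_arm --pt "0.1 -0.023 0" --pt "0.1 -0.023 0" --pt "0.1 -0.023 0" --pt "0.1 -0.023 0" --pt "0.1 -0.023 0" --pt "0 0 0" --turn '[0,0,0,0,0,0]'

```text
time: 14.2
ee_pos: [0.5275, -0.1813, 0.2208]
eef_rot: [0.785, 0.62, 0.0, 0.0]
ft_force: [0.5, -2.0, -0.9]
width: 0.0127
grip_force: 40.0
```

step_arm --pt "0.06 -0.014 0" --pt "0.06 -0.014 0" --pt "0.05 -0.012 0" --pt "0.05 -0.012 0" --pt "0.05 -0.012 0" --pt "0 0 0" --turn '[0,0,0,0,0,0]'

```text
time: 14.8
ee_pos: [0.534, -0.1829, 0.2208]
eef_rot: [0.785, 0.62, 0.0, 0.0]
ft_force: [-1.5, -1.4, -2.0]
width: 0.0128
grip_force: 40.0
```

step_arm --pt "0.03 -0.007 0" --pt "0.03 -0.007 0" --pt "0 0 0" --turn '[0,0,0]'

```text
time: 15.1
ee_pos: [0.5351, -0.1831, 0.2208]
eef_rot: [0.785, 0.62, -0.0, -0.0]
ft_force: [-3.2, -2.0, -0.7]
width: 0.0128
grip_force: 40.0
```

step_arm --pt "0.03 -0.007 0" --pt "0.03 -0.007 0" --pt "0 0 0" --turn '[0,0,0]'

```text
time: 15.4
ee_pos: [0.5354, -0.1832, 0.2207]
eef_rot: [0.785, 0.62, -0.001, -0.001]
ft_force: [-9.9, 0.7, 4.5]
width: 0.0132
grip_force: 40.0
```

step_arm --pt "0.03 -0.007 0" --pt "0 0 0" --turn '[0,0]'

```text
time: 15.6
ee_pos: [0.5355, -0.1832, 0.2207]
eef_rot: [0.785, 0.62, -0.001, -0.002]
ft_force: [-14.7, 3.3, 6.4]
width: 0.0129
grip_force: 40.0
```

step_arm --pt "0 0 0.02" --pt "0 0 0.01" --pt "0 0 0" --pt "0 0 0" --turn '[0,0,0,0]'

```text
time: 16.0
ee_pos: [0.5354, -0.1833, 0.2208]
eef_rot: [0.785, 0.62, -0.001, -0.002]
ft_force: [-10.9, 2.1, 0.3]
width: 0.0131
grip_force: 40.0
```

Run:
```python
from h import *
s=read_state(); print(s['ee_pos'],s['ft_force'],s['torque'],s['ft_force'][:2]@[.973,-.231])
```

```text
[ 0.53540054 -0.18326171  0.22082995] [-10.89940661   2.08314415   0.3378658 ] [0.12845214 2.65823987 0.02489025] -11.086328933650005
```

step_arm --pt "0.015 -0.003 0" --pt "0 0 0" --pt "0 0 0" --pt "0 0 0" --pt "0 0 0" --pt "0 0 0" --turn '[0,0,0,0,0,0]'

```text
time: 16.6
ee_pos: [0.5355, -0.1833, 0.2208]
eef_rot: [0.785, 0.62, -0.001, -0.002]
ft_force: [-14.0, 2.2, 2.4]
width: 0.0126
grip_force: 40.0
```

Run:
```python
from h import *
s=read_state();print(s['ee_pos'],s['ft_force'],s['ft_force'][:2]@[.973,-.231])
g=get('scene')
cv2.imwrite('pics/c8.png',cv2.resize(g['image'][80:280,80:280,::-1],None,fx=3,fy=3))
P=cloud(g);h=cv2.cvtColor(g['image'],cv2.COLOR_RGB2HSV)
d=P[...,:2]-[.5439,-.1854];x=d@[.973,-.231];y=d@[.231,.973]
k=(g['z_map']>0)&(h[...,1]<60)&(h[...,2]>70)&(abs(x+.005)<.03)&(abs(y)<.12)&(P[...,2]>.05)&(P[...,2]<.24)
print(k.sum(),'y',y[k].min(),y[k].max(),'zmin',P[...,2][k].min(),'x/y,x/z',np.polyfit(y[k],x[k],1),np.polyfit(P[...,2][k],x[k],1))
```

```text
[ 0.53545528 -0.18325948  0.22083423] [-14.04197687   2.16726064   2.4328536 ] -14.163480698911506
1934 y -0.10776444815362649 0.10476502075805352 zmin 0.06821930246698915 x/y,x/z [-0.00344247 -0.00471154] [ 0.02306889 -0.00834901]
```

View pics/c8.png

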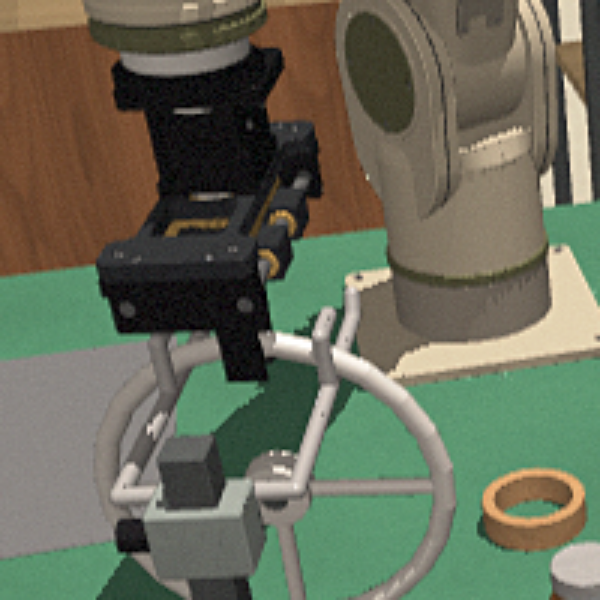

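The picture shows the rim on both prongs under the lips, against the shoulders, with the fingers between the prongs at (245,350). It is pressed at about 14 N net of noise. Easing off the push, then releasing.

step_arm --pt "-0.03 0.007 0" --pt "-0.03 0.007 0" --pt "0 0 0" --pt "0 0 0" --turn '[0,0,0,0]'

```text
time: 17.05
ee_pos: [0.5353, -0.1833, 0.2209]
eef_rot: [0.785, 0.62, -0.001, -0.001]
ft_force: [-6.5, -1.2, -2.5]
width: 0.0129
grip_force: 40.0
```

step_arm --pt "0 0 0" --pt "0 0 0" --pt "0 0 0" --pt "0 0 0" --pt "0 0 0" --pt "0 0 0" --turn '[0,0,0,0,0,0]' --newtons 5

```text
time: 17.65
ee_pos: [0.5358, -0.1831, 0.2213]
eef_rot: [0.785, 0.62, -0.0, -0.001]
ft_force: [-5.4, 0.6, -1.7]
width: 0.0135
grip_force: 5.0
```

step_arm --pt "0 0 0" --pt "0 0 0" --pt "0 0 0" --pt "0 0 0" --pt "0 0 0" --pt "0 0 0" --pt "0 0 0" --pt "0 0 0" --pt "0 0 0" --pt "0 0 0" --turn '[0,0,0,0,0,0,0,0,0,0]' --grip 0

```text
time: 18.65
ee_pos: [0.5363, -0.1834, 0.2216]
eef_rot: [0.785, 0.62, 0.0, 0.0]
ft_force: [0.7, -0.3, 0.2]
width: 0.0836
grip_force: 0.0
```

step_arm --pt "0 0 0" --pt "0 0 0.3" --pt "0 0 0.5" --pt "0 0 0.8" --pt "0 0 0.8" --pt "0 0 0.8" --pt "0 0 0.8" --pt "0 0 0.8" --pt "0 0 0.4" --pt "0 0 0" --pt "0 0 0" --pt "0 0 0" --turn '[0,0,0,0,0,0,0,0,0,0,0,0]'

```text
time: 19.85
ee_pos: [0.536, -0.1832, 0.3507]
eef_rot: [0.785, 0.62, -0.0, -0.0]
ft_force: [0.8, 0.2, 0.2]
width: 0.0873
grip_force: 0.0
```

Run:
```python
from h import *
s=read_state();print(s['ee_pos'],s['ft_force'],s['width'])
for i in range(2):
    g=get('scene')
    P=cloud(g);h=cv2.cvtColor(g['image'],cv2.COLOR_RGB2HSV)
    d=P[...,:2]-[.5439,-.1854];x=d@[.973,-.231];y=d@[.231,.973]
    k=(g['z_map']>0)&(h[...,1]<60)&(h[...,2]>70)&(abs(x+.005)<.03)&(abs(y)<.12)&(P[...,2]>.05)&(P[...,2]<.24)
    print(k.sum(),'y',y[k].min(),y[k].max(),'zmin',P[...,2][k].min(),np.polyfit(y[k],x[k],1),np.polyfit(P[...,2][k],x[k],1))
    k2=(g['z_map']>0)&(abs(x+.005)<.03)&(abs(y)<.03)&(P[...,2]>.255)&(P[...,2]<.29); print('rim top',np.median(x[k2]),P[...,2][k2].max())
cv2.imwrite('pics/c9.png',cv2.resize(g['image'][130:400,80:380,::-1],None,fx=2,fy=2))
```

```text
[ 0.53601701 -0.18322835  0.35069314] [0.77715627 0.1795265  0.17053935] 0.08727383133760179
1968 y -0.10673981071289328 0.10446991435748768 zmin 0.06790495724216605 [-0.00456365 -0.00379535] [ 0.00872936 -0.00521632]
rim top -0.002991419915561739 0.2786560381308889
1971 y -0.10695427541052435 0.10480400795283167 zmin 0.0676783820594975 [-0.0052362  -0.00371092] [ 0.00702523 -0.00487991]
rim top -0.0028653655662442823 0.27910211177875205
```

View pics/c9.png

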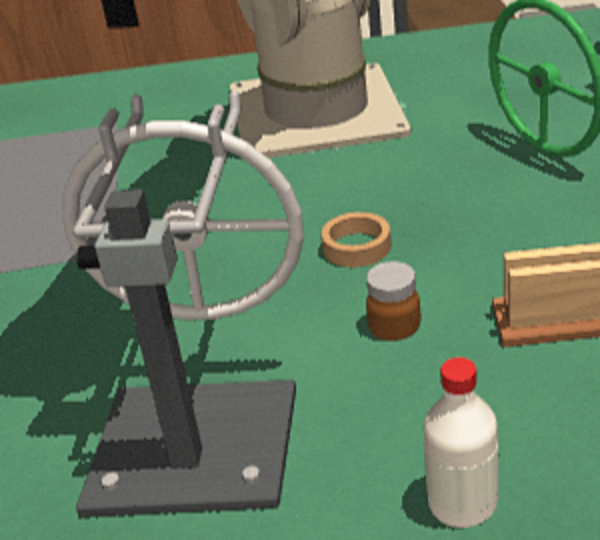

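The wheel hangs at rest on both prongs, home against the shoulders; its rim top is at crop (170,128). The bystanders haven't moved and the robot is clear.

```bash
python3 -c "
from bench import *
print(close_job())"
```

```text
the job is handed in; nothing more can be done
None
```

The small silver handwheel hangs at rest on both prongs, under the lips and against the shoulders. It was pressed home at about 11–14 N, released, and the job handed in at about 20 s; the stand load peaked at about 20 N in the readings.

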